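# Wedge the rocking stirrer

### The job

The hotplate stirrer rocks because its front right foot is short (the front faces the robot). With the fingertips push the orange levelling wedge along the bench, thin end first, under that foot until it is snug, then press down firmly on the deck corner above the foot to prove that the stirrer stands level and rocks no more, and finish while still pressing there. Only push and press: do not lift the wedge or the stirrer, do not shove the stirrer out of its place, and leave the beaker on it and the other things alone.

Things in the scene. Friction and masses are not known exactly. Their poses are not given: they have to be found in the camera images.
- stirrer: White hotplate stirrer, loose, 3.4 kg, housing 240 x 160 mm, level on three of its four feet. Origin: its middle, on the bench; x to its back, y to its left, z up. Front deck (x -120 to -28 mm) is flat, 66 mm high, with two 28 mm knobs 15 mm tall at x -58, y +-48; round plate behind, 106 mm high. Underside 12 mm above the bench. A sideways shove over about 12 N slides it.
- short_foot (a point): Centre of the underside of the short front right rubber pad, 22 x 22 mm, at stirrer x -98, y -60 mm, 22 mm in from the front face, 20 mm from the right side. It stops 7 mm above the bench (the other three reach it). Axes as the stirrer's.
- press_corner (a point): Point on the flat deck top right above the short foot, 66 mm above the bench: where to press down to try for rocking. Unwedged, about 4 N here makes the stirrer rock: the corner drops 7 mm, the housing tips 0.07 rad. A firm press is 8 to 15 N (under 5 N proves nothing). The nearest knob's edge is 28 mm off, towards the back.
- wedge: Loose orange plastic levelling wedge, 80 g, 90 mm long (x, to the thin end), 44 mm wide (y). Origin: centre of its flat underside. Height 2 mm at the thin end, rising evenly to 20 mm at the thick end. It lies flat in front of the short foot, thin end roughly towards it, some 30 to 60 mm short of it, up to 0.3 rad askew and 15 mm to the side.
- wedge_back (a point): Middle of the wedge's thick upright flat end face, 44 mm wide, 20 mm high, 10 mm above the bench: the face to push on. Sliding it takes under 1 N; once the slope meets the foot's near edge, with about 25 mm of wedge past that edge, the resistance rises to several N within a few mm and friction holds it there. Axes as the wedge's.
- wedge_tip (a point): Middle of the wedge's thin end, on the bench. Axes as the wedge's.
- beaker: Empty 250 ml glass beaker, 68 mm diameter, 95 mm high, standing on the stirrer's plate. Origin: centre of its underside. To be left alone.
- bottle: Bystander: amber reagent bottle, 72 mm diameter, 155 mm high, standing to the right of the stirrer. Origin: centre of its underside.
- driver: Bystander: yellow screwdriver, 200 mm long, 26 mm thick, lying on the bench left of the wedge. Origin: under its middle; x points along it to the blade.
- flask: Bystander: glass conical flask, 81 mm diameter, 120 mm high. Origin: centre of its underside.
- jar: Bystander: white jar, 60 mm diameter, 85 mm high. Origin: centre of its underside.
- timer: Bystander: white bench timer, 55 x 70 x 20 mm, lying flat. Origin: centre of its underside.
- rack: Bystander: blue rack of capped tubes, 70 x 205 mm, 88 mm high. Origin: centre of its underside.
Not all that is in view belongs to the job. Of the things like the wedge, leave any that is green or yellow; of the rest the larger one is meant.

How it is judged:
On the way:
1. the wedge's thin end has been pushed under the short foot, before the stirrer is pressed (y of short_foot in the frame of wedge between -0.02 and 0.02 m and x of short_foot in the frame of wedge between -0.01 and 0.045 m and contact force between the fingers and stirrer below 1 N), for 0.1 s.
At the end, for the whole second after the job is handed in: Fingertips press on the corner with over 5 N; under that press the stirrer is level within 0.01 rad and still, the wedge flat on the bench, loaded, the foot's centre over it within 20 mm of its centre line; stirrer within 20 mm of its place, beaker upright (y of short_foot in the frame of wedge between -0.02 and 0.02 m and x of short_foot in the frame of wedge between -0.01 and 0.045 m and contact force between the fingers and stirrer above 5 N and contact force between wedge and stirrer above 0.7 N and angle between stirrer's own z axis and vertical below 0.01 rad and angular speed of stirrer below 0.05 rad/s and height (world z) of wedge below 0.006 m and angle between wedge's own z axis and vertical below 0.06 rad and linear speed of wedge below 0.01 m/s and distance of stirrer from where it was at the start of the episode below 0.02 m and angle between beaker's own z axis and vertical below 0.05 rad); the arm keeps its last pose, push and grip.
It fails at once if the wedge is lifted off the bench or turned over (height (world z) of wedge above 0.008 m or angle between wedge's own z axis and vertical above 0.35 rad).
It fails at once if the stirrer is lifted, or shoved more than 20 mm (height (world z) of stirrer above 0.015 m or distance of stirrer from where it was at the start of the episode above 0.02 m).
It fails at once if the beaker on the plate is moved more than 30 mm or tipped (distance of beaker from where it was at the start of the episode above 0.03 m or angle between beaker's own z axis and vertical above 0.3 rad).
It fails at once if another thing on the bench (amber reagent bottle, screwdriver, conical flask, white jar, timer, tube rack) is moved more than 25 mm (distance of any of bottle, driver, flask, jar, timer, rack from where it was at the start of the episode above 0.025 m).
It also fails if it takes over 51 s, if anything falls off the work surface, if the arm or the gripper's body presses on something with over 40 N, if the wrist force passes 120 N, or if a joint passes its speed limit or range.

### The arm

A 6-joint arm with a two-finger parallel gripper is mounted at the origin on the work surface. World frame = base frame: x ahead of the robot, y to its left, z up, the work surface at z = 0. Lengths are in m, angles in rad, forces in N, time in s.
With the tool pointing down it reaches from about 0.375 to 0.9 m from the base axis. Payload 3.1 kg.
Tool frame: the origin (TCP) lies midway between the tips of the shut fingers; the grasp point (between the pads) lies 19 mm behind it (manip.hold_point_z is the distance from the TCP to the grasp point, in m); x points along the fingers, y is the direction in which the jaws open and shut, and the axes are right-handed (so a half turn about x gives the same grasp; the last joint's range is limited). The gripper opens to 85 mm and grips with 20 to 120 N. Pads are 22 mm wide; open, the fingers measure 114 mm over their backs; the gripper's body (76 mm by 85 mm) begins 54 mm behind the grasp point. The pads swing forward as they close: fully open they stand 13 mm farther back than shut.
Start: joints at [-1.431, 0.527, 1.433, -0, 1.181, -0.178], TCP at [0.196, -0.593, 0.231] pointing down, gripper open.
Joint ranges: [-3.08, 3.08], [-0.75, 2.2], [0.22, 2.44], [-1.43, 4.57], [0, 2.65], [-2.85, 2.85]. Speed limits (rad/s): [2.79, 2.79, 3.14, 3.14, 3.14, 3.14].

### API

Orientations are given as a unit quaternion [x, y, z, w].
In Python, from station import manip, snapshot gives the robot as it stands.
- The arm moves only by the shell command python3 -m crank 'ROWS' [FORCE]. ROWS is JSON, a list of rows, each a list of 5 numbers: the finger opening in m, from 0 to 0.0854, then the shift along the tool's x, y, z in m, then the turn about the tool's x in rad. In form: [[grip, tx, ty, tz, yaw], ...]. A call has 1 to 5 rows; each row shifts and turns the commanded pose from where the row before left it, along the tool's axes as they then stand; what a row does not reach is not made up. A row lasts 1/10 s, in which the tool goes at most 50 mm and 8.59 degrees, less where a joint would pass 70% of its speed; a pose out of reach is approached as far as the arm can. A call is refused whole if a number of a shift passes 0.05 or a number of a turn 0.15, either way. A call with a gripper value outside its range is refused whole. The fingers move at their own pace and stop on an object; FORCE is the grip in N (left out, the last holds). Time passes only in rows, so rows that do not move let the fingers close. It gives the time, the measured TCP pose, the force and the opening at its end, in the units of the state.
- manip.sense(): the state, without advancing time (a new reading comes with each control period).
- snapshot(name): name is "side" or "top"; returns a dict with "image" (384x512x3 uint8, blue, green, red), "range_z" (384x512 float32, m along the optical axis (not along the pixel's ray), 0 where there is no reading), "vertical_fov" (degrees; the focal length in pixels is half the picture's height over the tangent of half this angle, whatever the lens; pixels are square), "cx", "cy" (the principal point, pixels), "distortion" ([k1, k2, p1, p2, k3] as OpenCV has them; the pictures are not rectified), "extrinsics" (4x4, takes a point from world to camera coordinates). Camera axes: x right, y up, looking along -z (the intrinsics and any distortion apply to the point x, -y, -z); pixel columns grow to the right and rows downward; lengths in m; the calibration is good to about 2 mm. A picture is of the moment at which its call begins.
- manip.sign_off(): hands the job in, once; it reports no verdict.
The state is a dict: "t": time; "q": joint angles; "qd": joint speeds; "tau": joint torques, N m; "tcp_pos": TCP position; "tool_rot": TCP orientation; "force": force on the tool from outside, world axes, zero at the start; "ft_torque": the same for the moment, N m; "finger_gap": opening from 0.0 (shut) to 1.0 (fully open).
Only numpy, scipy, OpenCV 4.12 (cv2) and the standard library are available. Lean on these libraries where they do the work, as an engineer would, in place of code of your own. Each camera call takes 0.05 s, during which the arm holds its last target.

## Working session

There is one attempt and no reset: what is moved stays moved. The work goes in short steps, Python scripts to look and compute and a shell command to move; the robot and the scene stay as the last step left them, time stands still between calls to the robot, and variables do not carry over. Pictures are saved under pics/ and viewed, and the job is handed in when it is done.

```bash
ls; mkdir -p pics; cat > h.py <<'E'
import numpy as np, cv2
from station import manip, snapshot
def cam(s):
    h=s["image"].shape[0]; f=h/2/np.tan(np.radians(s["vertical_fov"])/2)
    return np.array([[f,0,s["cx"]],[0,f,s["cy"]],[0,0,1.]]),np.array(s["distortion"],float),np.array(s["extrinsics"])
def ray(s,uv):
    K,D,E=cam(s); p=cv2.undistortPoints(np.array(uv,float).reshape(-1,1,2),K,D).reshape(-1,2)
    d=np.c_[p[:,0],-p[:,1],-np.ones(len(p))]; R=E[:3,:3]; return -R.T@E[:3,3], d@R
def onz(s,uv,z):
    o,d=ray(s,uv); return o+d*((z-o[2])/d[:,2])[:,None]
def dep(s,uv):
    o,d=ray(s,uv); r=np.array([s["range_z"][int(round(v)),int(round(u))] for u,v in uv]); return o+d*r[:,None]
def pix(s,P):
    K,D,E=cam(s); c=np.array(P,float)@E[:3,:3].T+E[:3,3]; c=c*[1,-1,-1]
    return cv2.projectPoints(c,np.zeros(3),np.zeros(3),K,D)[0].reshape(-1,2)
E
python3 - <<'E'
from h import *
for n in("side","top"):
    s=snapshot(n); cv2.imwrite(f"pics/{n}0.png",s["image"]); np.savez(f"{n}0.npz",**s)
    K,D,E=cam(s); print(n,K[0,0],K[:2,2],D,(-E[:3,:3].T@E[:3,3]).round(3),E[:3,:3].round(2).tolist())
print(manip.sense())
E
```

```text
pics
side 396.0445530179799 [256.66527554 195.05727138] [0.02820039 0.         0.         0.         0.        ] [0.192 0.766 0.995] [[-0.9, -0.43, 0.0], [0.32, -0.66, 0.68], [-0.29, 0.62, 0.73]]
top 357.5375970228234 [258.22362504 191.36960101] [0.0064876 0.        0.        0.        0.       ] [0.458 0.023 0.978] [[-0.0, -1.0, 0.03], [0.99, 0.0, 0.1], [-0.1, 0.03, 0.99]]
{'t': 0.1, 'q': array([-1.43049605e+00,  5.28392945e-01,  1.43376708e+00,  1.15341997e-05,
        1.18143207e+00, -1.78494442e-01]), 'qd': array([ 0.00162324,  0.00030365, -0.00142235,  0.00059279, -0.00051074,
        0.00197014]), 'tau': array([-2.66986365e-05, -4.43304992e+01, -1.78585768e+01, -2.80014692e-04,
        3.85096107e-03, -9.67618348e-06]), 'tcp_pos': array([ 0.19583109, -0.59284493,  0.23042162]), 'tool_rot': array([ 0.69816004,  0.11293939, -0.6981255 ,  0.11152598]), 'force': array([ 0.75569306, -0.24289537, -0.26839324]), 'ft_torque': array([-0.03187306,  0.02969988,  0.01104752]), 'finger_gap': 0.9954779381577437}
```

View pics/top0.png

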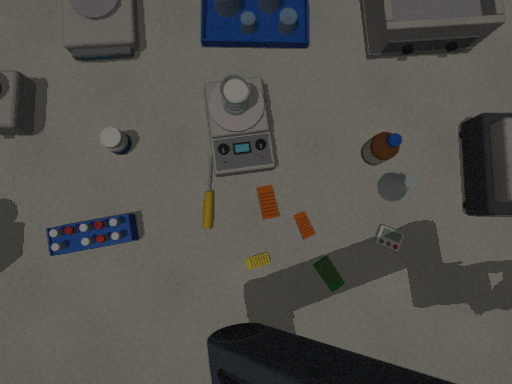

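View pics/side0.png

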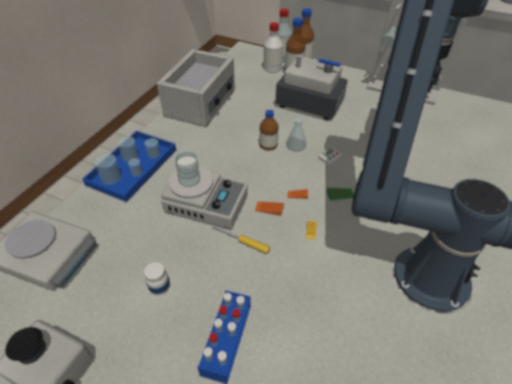

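```bash
python3 - <<'E'
from h import *
a=cv2.imread("pics/top0.png")[120:245,190:330]; cv2.imwrite("pics/topc.png",cv2.resize(a,None,fx=5.5,fy=4.8*0+5.5*0+4.7,interpolation=cv2.INTER_CUBIC))
a=cv2.imread("pics/side0.png")[160:240,210:320]; cv2.imwrite("pics/sidec.png",cv2.resize(a,None,fx=7,fy=7,interpolation=cv2.INTER_CUBIC))
E
```

```text
(no output)
```

View pics/topc.png

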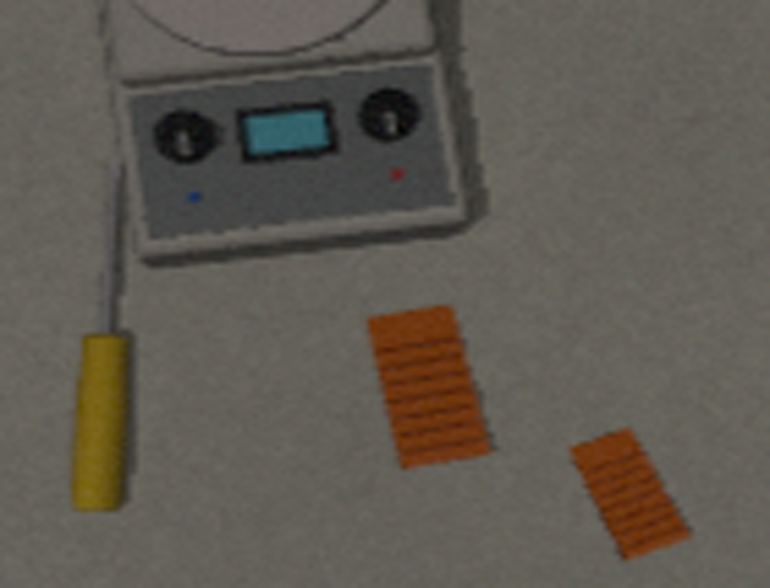

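View pics/sidec.png

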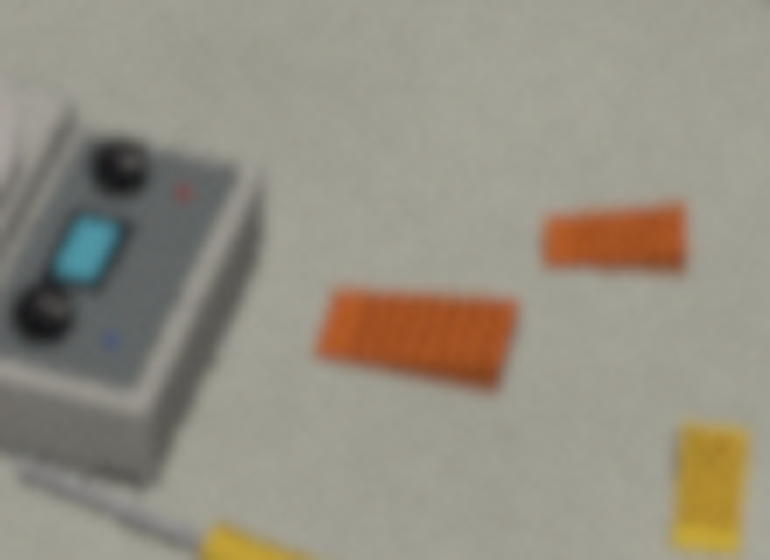

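```bash
python3 - <<'E'
from h import *
t=dict(np.load("top0.npz")); s=dict(np.load("side0.npz"))
T=lambda L:[(190+(u+.5)/5.5-.5,120+(v+.5)/4.7-.5) for u,v in L]
S=lambda L:[(210+(u+.5)/7-.5,160+(v+.5)/7-.5) for u,v in L]
print("thin",onz(t,T([(368,318),(452,306)]),.002).round(4).tolist(), onz(s,S([(335,289),(317,356)]),.002).round(4).tolist())
print("thick",onz(t,T([(403,467),(490,453)]),.02).round(4).tolist(), onz(s,S([(518,299),(496,376)]),.02).round(4).tolist())
k=onz(t,T([(187,135),(389,113)]),.08);k2=onz(s,S([(42,308),(120,163)]),.08)
print("knobs",k.round(4).tolist(),k2.round(4).tolist())
print("corner fr",onz(t,T([(468,212)]),.066).round(4),onz(s,S([(262,172)]),.066).round(4))
print("corner fl",onz(t,T([(140,250)]),.066).round(4),onz(s,S([(140,408)]),.066).round(4))
for kk in(k,(k+k2)/2):
    d=kk[0]-kk[1];y=d/np.linalg.norm(d);y[2]=0;x=np.array([y[1],-y[0],0]);m=kk.mean(0)
    print(np.linalg.norm(d),"yaw",np.arctan2(x[1],x[0]),"foot",m-.040*x-.06*y,"FR",m-.062*x-.08*y,"FL",m-.062*x+.08*y,"org",m+.058*x)
print(dep(t,[(230,160),(266,195),(270,210)]))
E
```

```text
thin [[0.5677, -0.0058, 0.002], [0.5749, -0.0478, 0.002]] [[0.576, -0.0477, 0.002], [0.5652, -0.0055, 0.002]]
thick [[0.4805, -0.0222, 0.02], [0.4884, -0.0647, 0.02]] [[0.4884, -0.0651, 0.02], [0.4788, -0.0166, 0.02]]
knobs [[0.6585, 0.0803, 0.08], [0.6713, -0.0133, 0.08]] [[0.6575, 0.083, 0.08], [0.6698, -0.0114, 0.08]]
corner fr [[ 0.6194 -0.051   0.066 ]] [[ 0.6143 -0.0473  0.066 ]]
corner fl [[0.5976 0.1026 0.066 ]] [[0.5974 0.1046 0.066 ]]
0.09451262889017169 yaw 0.1359551765686587 foot [ 0.63343253 -0.03134795  0.08      ] FR [ 0.61434628 -0.0541452   0.08      ] FL [0.5926604  0.10437837 0.08      ] org [0.72239602 0.04138099 0.08      ]
0.09484743217241406 yaw 0.13280144040756037 foot [ 0.63259921 -0.0301218   0.08      ] FR [ 0.61344115 -0.05285874  0.08      ] FL [0.59225532 0.10573243 0.08      ] org [0.72179161 0.04232621 0.08      ]
[[ 0.63102965  0.06446009  0.06656339]
 [ 0.54596517 -0.03153108  0.00733256]
 [ 0.5046659  -0.04174703  0.01526859]]
```

```bash
cat > go.py <<'E'
import sys
from h import *
from scipy.spatial.transform import Rotation as Ro
def state(tgt=None,yawdeg=None):
    s=manip.sense();R=Ro.from_quat(s["tool_rot"]).as_matrix()
    print("t",round(s["t"],2),"tcp",s["tcp_pos"].round(4),"F",s["force"].round(2),"gap",round(s["finger_gap"],3),"q",s["q"].round(2))
    yw=np.arctan2(R[1,2],R[0,2]); print("tool axes x",R[:,0].round(3),"y",R[:,1].round(3),"z",R[:,2].round(3),"z yaw",yw.round(4))
    if tgt is not None: print("shift in tool axes",(R.T@(np.array(tgt)-s["tcp_pos"])).round(4))
a=[float(v) for v in sys.argv[1:]]
state(a if a else None)
E
python3 go.py 0.455 -0.048 0.15
```

```text
t 0.1 tcp [ 0.1958 -0.5928  0.2304] F [ 0.76 -0.24 -0.27] gap 0.995 q [-1.43  0.53  1.43  0.    1.18 -0.18]
tool axes x [-0.     0.002 -1.   ] y [ 0.313 -0.95  -0.002] z [-0.95  -0.313 -0.   ] z yaw -2.8228
shift in tool axes [ 0.0814 -0.436  -0.4168]
```

```bash
python3 -m crank '[[0,0,0,0,0.137],[0,0,-0.03,-0.03,0],[0,0,-0.03,-0.03,0],[0,0,-0.03,-0.03,0],[0,0,-0.03,-0.03,0]]' 30; python3 go.py 0.455 -0.048 0.15
```

```text
t: 0.6
tcp_pos: [0.2927, -0.4521, 0.2308]
tool_rot: [-0.704, -0.064, 0.704, -0.064]
force: [0.4, -0.2, 0.5]
finger_gap: 0.145
t 0.6 tcp [ 0.2927 -0.4521  0.2308] F [ 0.4  -0.19  0.51] gap 0.145 q [-1.2   0.41  1.65  0.    1.08  0.19]
tool axes x [-0.     0.001 -1.   ] y [ 0.18  -0.984 -0.001] z [-0.984 -0.18   0.   ] z yaw -2.9605
shift in tool axes [ 0.0812 -0.3682 -0.2324]
```

```bash
python3 -m crank '[[0,0,-0.04,-0.025,0],[0,0,-0.04,-0.025,0],[0,0,-0.04,-0.025,0],[0,0,-0.04,-0.025,0],[0,0,-0.04,-0.025,0]]';python3 -m crank '[[0,0,-0.04,-0.025,0],[0,0,-0.04,-0.025,0],[0,0,-0.04,-0.025,0],[0,0,0,0,0]]'; python3 go.py 0.455 -0.048 0.08
```

```text
t: 1.1
tcp_pos: [0.3792, -0.2325, 0.2312]
tool_rot: [-0.704, -0.064, 0.704, -0.064]
force: [1.4, -0.8, 1.0]
finger_gap: -0.0
t: 1.5
tcp_pos: [0.4314, -0.0976, 0.2311]
tool_rot: [-0.704, -0.068, 0.704, -0.066]
force: [-0.3, -0.3, -0.3]
finger_gap: -0.0
t 1.5 tcp [ 0.4314 -0.0976  0.2311] F [-0.26 -0.32 -0.33] gap -0.0 q [-0.48  0.28  1.87  0.    0.99  0.9 ]
tool axes x [-0.001  0.002 -1.   ] y [ 0.188 -0.982 -0.002] z [-0.982 -0.188  0.   ] z yaw -2.9521
shift in tool axes [ 0.1512 -0.0439 -0.0326]
```

```bash
python3 -m crank '[[0,0.02,-0.022,-0.016,0],[0,0.03,-0.022,-0.016,0],[0,0.04,0,0,0],[0,0.03,0,0,0],[0,0,0,0,0]]'; python3 go.py 0.455 -0.048 0.009; python3 - <<'E'
from h import *
s=snapshot("top");cv2.imwrite("pics/t1.png",cv2.resize(s["image"][120:290,170:350],None,fx=4,fy=3.5))
s=snapshot("side");cv2.imwrite("pics/s1.png",cv2.resize(s["image"][140:260,190:350],None,fx=5,fy=5))
E
```

```text
t: 2.0
tcp_pos: [0.4518, -0.0533, 0.1082]
tool_rot: [-0.701, -0.065, 0.707, -0.063]
force: [-0.7, -0.1, 0.7]
finger_gap: 0.001
t 2.0 tcp [ 0.4518 -0.0533  0.1082] F [-0.66 -0.13  0.67] gap 0.001 q [-0.36  0.52  1.96 -0.    0.67  1.03]
tool axes x [-0.009  0.003 -1.   ] y [ 0.181 -0.984 -0.005] z [-0.983 -0.181  0.008] z yaw -2.9598
shift in tool axes [ 0.0992 -0.0042 -0.0049]
```

View pics/s1.png

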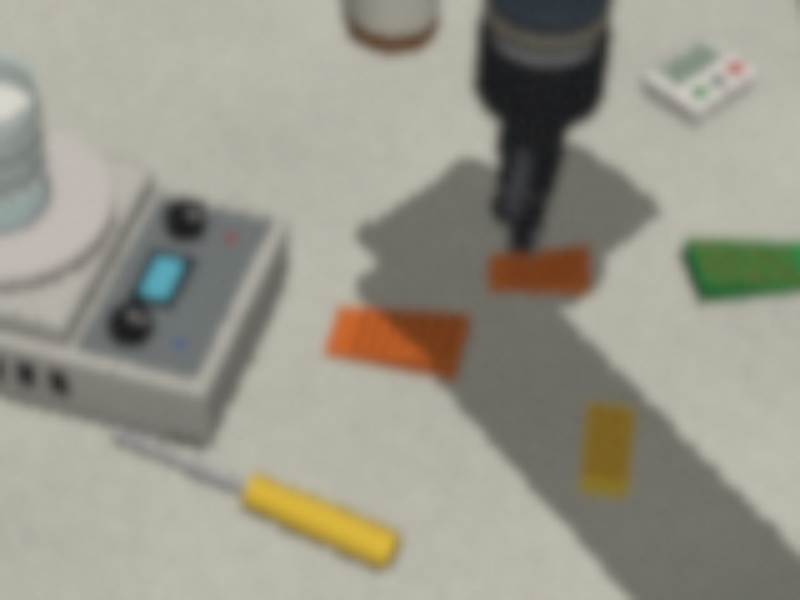

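```bash
python3 -m crank '[[0,0.03,-0.004,-0.002,0],[0,0.03,0,0,0],[0,0.02,0,0,0],[0,0,0,0,0]]'; python3 go.py 0.455 -0.048 0.009
```

```text
t: 2.5
tcp_pos: [0.4561, -0.0501, 0.0311]
tool_rot: [-0.704, -0.064, 0.704, -0.064]
force: [-0.1, -0.8, -0.1]
finger_gap: 0.001
t 2.5 tcp [ 0.4561 -0.0501  0.0311] F [-0.1  -0.83 -0.07] gap 0.001 q [-0.35  0.69  1.99 -0.    0.46  1.04]
tool axes x [-0.001  0.    -1.   ] y [ 0.18  -0.984 -0.   ] z [-0.984 -0.18   0.001] z yaw -2.9606
shift in tool axes [ 0.0221 -0.0023  0.0006]
```

```bash
python3 -m crank '[[0,0.012,-0.002,0,0],[0,0.009,0,0,0],[0,0,0,-0.005,0],[0,0,0,-0.005,0],[0,0,0,0,0]]'; python3 go.py 0.473 -0.0447 0.009;  python3 - <<'E'
from h import *
s=snapshot("top");cv2.imwrite("pics/t2.png",cv2.resize(s["image"][120:245,190:330],None,fx=5,fy=4.7,interpolation=cv2.INTER_CUBIC))
s=snapshot("side");cv2.imwrite("pics/s2.png",cv2.resize(s["image"][160:240,210:320],None,fx=7,fy=7,interpolation=cv2.INTER_CUBIC))
E
```

```text
t: 3.0
tcp_pos: [0.4674, -0.0462, 0.0112]
tool_rot: [0.705, 0.064, -0.703, 0.065]
force: [0.3, -0.3, -0.5]
finger_gap: 0.002
t 3.0 tcp [ 0.4674 -0.0462  0.0112] F [ 0.28 -0.28 -0.5 ] gap 0.002 q [-0.34  0.73  1.97  0.    0.43  1.05]
tool axes x [ 0.004 -0.001 -1.   ] y [ 0.181 -0.983  0.002] z [-0.983 -0.181 -0.003] z yaw -2.9595
shift in tool axes [ 0.0022 -0.0005 -0.0058]
```

View pics/s2.png

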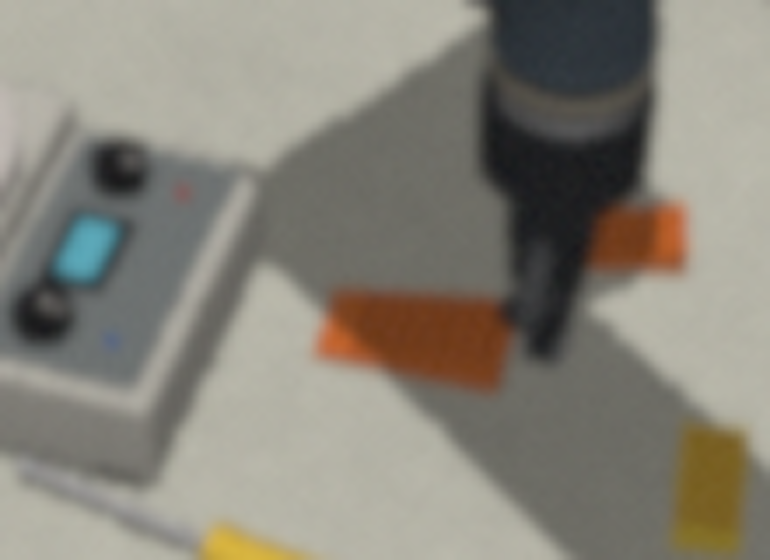

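View pics/t2.png

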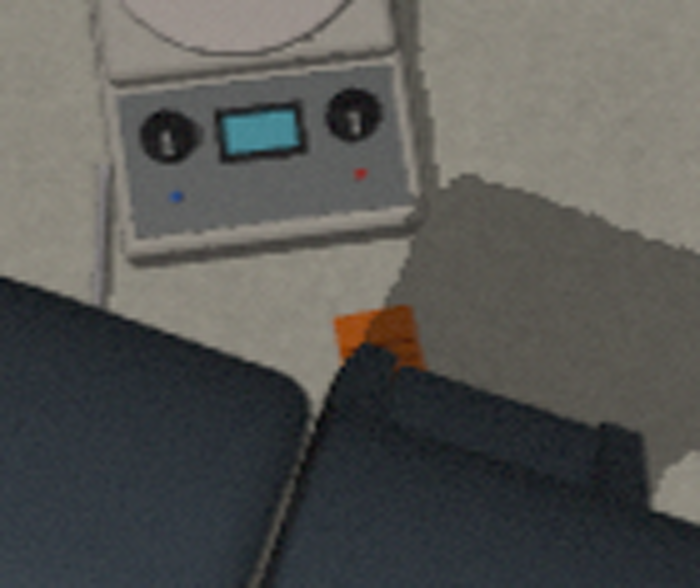

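```bash
python3 -m crank '[[0,0.002,0,-0.007,0],[0,0,0.001,-0.007,0.018],[0,0,0.001,-0.007,0.018],[0,0,0,-0.007,0.018],[0,0,0,-0.007,0.018]]';python3 -m crank '[[0,0,0,0,0]]'; python3 go.py 0.547 -0.0395 0.009;  python3 - <<'E'
from h import *
s=snapshot("top");np.savez("t3.npz",**s);cv2.imwrite("pics/t3.png",cv2.resize(s["image"][120:245,190:330],None,fx=5.5,fy=4.7,interpolation=cv2.INTER_CUBIC))
s=snapshot("side");np.savez("s3.npz",**s);cv2.imwrite("pics/s3.png",cv2.resize(s["image"][160:240,210:320],None,fx=7,fy=7,interpolation=cv2.INTER_CUBIC))
E
```

```text
t: 3.6
tcp_pos: [0.5009, -0.0421, 0.0083]
tool_rot: [0.706, 0.038, -0.706, 0.038]
force: [-0.5, -0.3, -0.1]
finger_gap: 0.001
t: 3.7
tcp_pos: [0.5021, -0.0423, 0.0084]
tool_rot: [0.707, 0.038, -0.705, 0.039]
force: [-0.1, -0.0, 0.2]
finger_gap: -0.006
t 3.7 tcp [ 0.5021 -0.0423  0.0084] F [-0.07 -0.02  0.2 ] gap -0.006 q [-0.31  0.75  1.89  0.    0.5   1.15]
tool axes x [ 0.003 -0.001 -1.   ] y [ 0.109 -0.994  0.001] z [-0.994 -0.109 -0.002] z yaw -3.032
shift in tool axes [-0.0005  0.0021 -0.045 ]
```

View pics/s3.png

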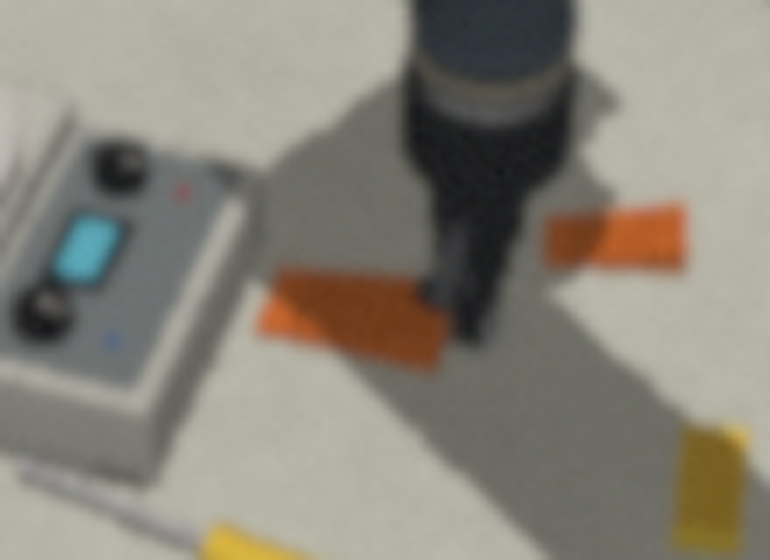

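View pics/t3.png

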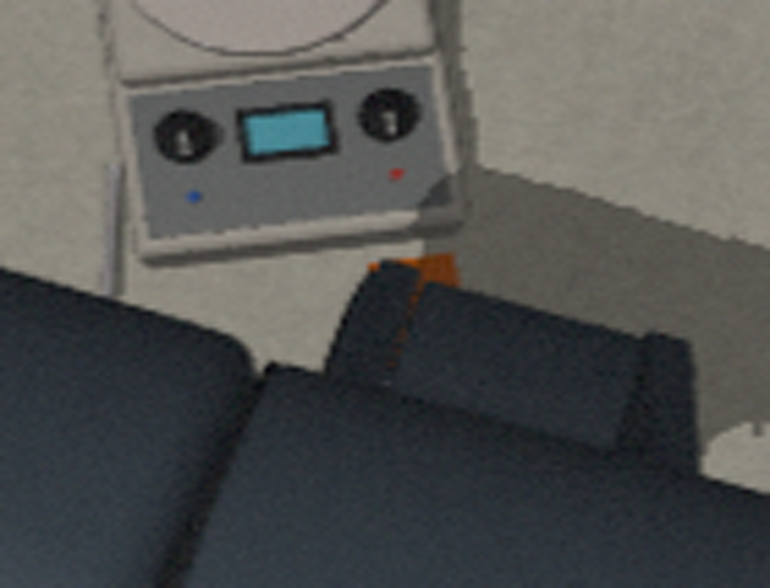

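```bash
python3 - <<'E'
from h import *
t=dict(np.load("t3.npz")); s=dict(np.load("s3.npz"))
T=lambda L:[(190+(u+.5)/5.5-.5,120+(v+.5)/4.7-.5) for u,v in L]
S=lambda L:[(210+(u+.5)/7-.5,160+(v+.5)/7-.5) for u,v in L]
print("thin",onz(t,T([(370,264),(456,253)]),.002).round(4).tolist(), onz(s,S([(280,269),(258,336)]),.002).round(4).tolist())
print("thick",onz(s,S([(436,357)]),.02).round(4).tolist())
E
```

```text
thin [[0.5996, -0.0068, 0.002], [0.6063, -0.05, 0.002]] [[0.6057, -0.0479, 0.002], [0.5959, -0.0045, 0.002]]
thick [[0.5085, -0.0151, 0.02]]
```

```bash
python3 -m crank '[[0,0,0.001,-0.006,0.01],[0,0,0.001,-0.006,0.01],[0,0,0.001,-0.006,0.01],[0,0,0,-0.006,0],[0,0,0,-0.002,0]]';python3 -m crank '[[0,0,0,0,0]]'; python3 go.py 0.547 -0.0395 0.009;  python3 - <<'E'
from h import *
s=snapshot("top");np.savez("t4.npz",**s);cv2.imwrite("pics/t4.png",cv2.resize(s["image"][120:245,190:330],None,fx=5.5,fy=4.7,interpolation=cv2.INTER_CUBIC))
s=snapshot("side");np.savez("s4.npz",**s);cv2.imwrite("pics/s4.png",cv2.resize(s["image"][160:240,210:320],None,fx=7,fy=7,interpolation=cv2.INTER_CUBIC))
E
```

```text
t: 4.3
tcp_pos: [0.5276, -0.0429, 0.0084]
tool_rot: [0.707, 0.028, -0.706, 0.028]
force: [-0.2, -0.2, -0.3]
finger_gap: 0.0
t: 4.4
tcp_pos: [0.527, -0.0427, 0.0083]
tool_rot: [0.707, 0.028, -0.706, 0.028]
force: [-0.2, 1.0, 0.9]
finger_gap: -0.001
t 4.4 tcp [ 0.527  -0.0427  0.0083] F [-0.16  0.99  0.9 ] gap -0.001 q [-0.29  0.77  1.82  0.    0.55  1.2 ]
tool axes x [ 0.001 -0.    -1.   ] y [ 0.08  -0.997  0.   ] z [-0.997 -0.08  -0.001] z yaw -3.0616
shift in tool axes [-0.0007 -0.0016 -0.0202]
```

View pics/s4.png

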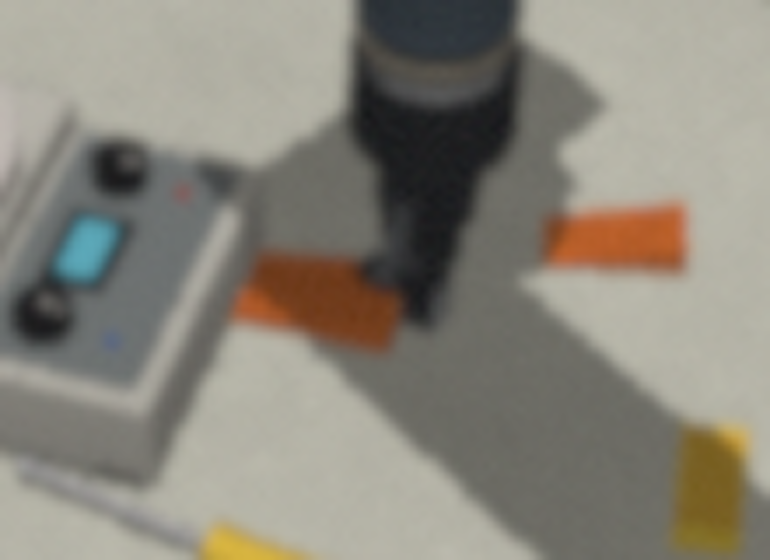

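View pics/t4.png

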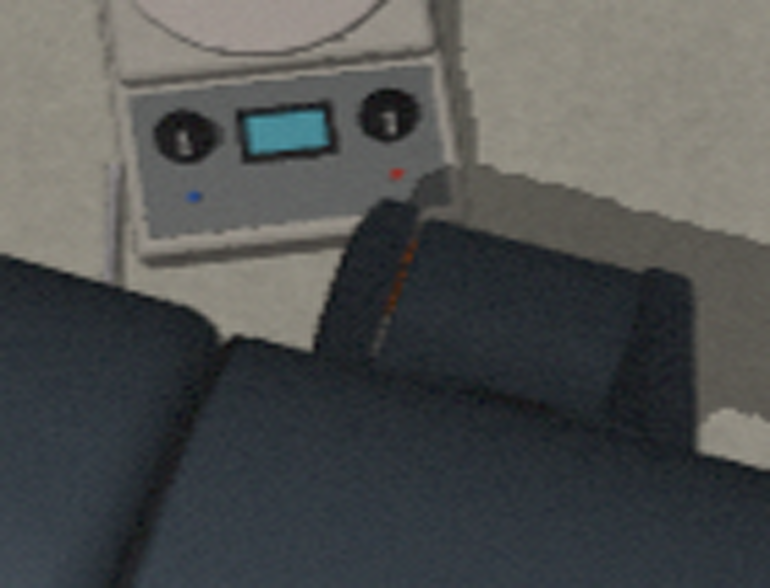

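```bash
python3 - <<'E'
from h import *
s=dict(np.load("s4.npz"))
S=lambda L:[(210+(u+.5)/7-.5,160+(v+.5)/7-.5) for u,v in L]
for z,L in((0,[(235,322),(388,352)]),):
    p=onz(s,S(L),z);d=p[0]-p[1];print(p.round(4).tolist(),np.arctan2(d[1],d[0]))
    a=np.array([d[0],d[1]])/np.hypot(*d[:2]);n=np.array([-a[1],a[0]])
    for f in((.6335,-.0313),(.6326,-.0301)): print("foot lateral",(np.array(f)-p[:,:2])@n+.022)
s=dict(np.load("s3.npz"))
p=onz(s,S([(258,338),(436,372)]),0);d=p[0]-p[1];print(p,np.arctan2(d[1],d[0]))
E
```

```text
[[0.6106, -0.0092, -0.0], [0.5367, -0.024, 0.0]] 0.1972885120258694
foot lateral [-0.00411392 -0.00411392]
foot lateral [-0.00276079 -0.00276079]
[[ 0.59616647 -0.00495938  0.        ]
 [ 0.51114673 -0.02259024  0.        ]] 0.20447552231461716
```

```bash
python3 -m crank '[[0,0,0,-0.005,0],[0,0,0,-0.005,0],[0,0,0,-0.004,0],[0,0,0,0,0]]'; python3 -m crank '[[0,0,0,-0.002,0],[0,0,0,0,0]]'; python3 -m crank '[[0,0,0,-0.002,0],[0,0,0,0,0]]'
```

```text
t: 4.9
tcp_pos: [0.5415, -0.0417, 0.0084]
tool_rot: [0.707, 0.028, -0.706, 0.028]
force: [-0.2, 0.8, 0.2]
finger_gap: 0.0
t: 5.1
tcp_pos: [0.5425, -0.0414, 0.0083]
tool_rot: [0.707, 0.028, -0.706, 0.028]
force: [0.6, -0.1, -0.3]
finger_gap: 0.002
t: 5.3
tcp_pos: [0.5444, -0.0413, 0.0083]
tool_rot: [0.707, 0.028, -0.707, 0.028]
force: [-0.6, 0.4, 0.7]
finger_gap: -0.002
```

```bash
python3 -m crank '[[0,0,0,-0.002,0],[0,0,0,0,0]]'; python3 -m crank '[[0,0,0,-0.002,0],[0,0,0,0,0]]';python3 -m crank '[[0,0,0,-0.001,0],[0,0,0,0,0]]';python3 -m crank '[[0,0,0,-0.001,0],[0,0,0,0,0]]'
```

```text
t: 5.5
tcp_pos: [0.5462, -0.041, 0.0083]
tool_rot: [-0.706, -0.028, 0.707, -0.028]
force: [-1.1, -0.1, -0.0]
finger_gap: -0.0
t: 5.7
tcp_pos: [0.5473, -0.0406, 0.0082]
tool_rot: [-0.706, -0.029, 0.707, -0.028]
force: [-3.8, 0.2, 3.4]
finger_gap: 0.001
t: 5.9
tcp_pos: [0.5476, -0.0405, 0.0082]
tool_rot: [-0.705, -0.029, 0.708, -0.028]
force: [-4.9, -0.7, 3.8]
finger_gap: -0.003
t: 6.1
tcp_pos: [0.5477, -0.0404, 0.0082]
tool_rot: [-0.705, -0.029, 0.708, -0.028]
force: [-6.7, -0.8, 4.3]
finger_gap: 0.001
```

```bash
python3 - <<'E'
from h import *
s=snapshot("top");np.savez("t5.npz",**s);cv2.imwrite("pics/t5.png",cv2.resize(s["image"][120:245,190:330],None,fx=5.5,fy=4.7,interpolation=cv2.INTER_CUBIC))
s=snapshot("side");np.savez("s5.npz",**s);cv2.imwrite("pics/s5.png",cv2.resize(s["image"][160:240,210:320],None,fx=7,fy=7,interpolation=cv2.INTER_CUBIC))
E
```

```text
(no output)
```

View pics/s5.png

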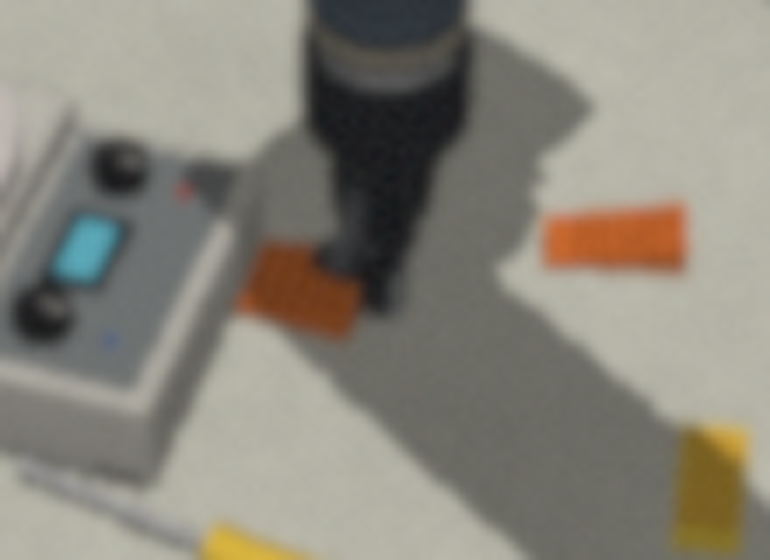

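```bash
python3 -m crank '[[0,0,0,0.01,0],[0,0,0,0.012,0],[0,-0.03,0,0,0],[0,-0.04,0,0,0],[0,-0.04,0,0,0]]'; python3 -m crank '[[0,0,0,0,0]]';python3 go.py 0.632 -0.0305 0.08;  python3 - <<'E'
from h import *
s=snapshot("top");np.savez("t6.npz",**s);cv2.imwrite("pics/t6.png",cv2.resize(s["image"][120:245,190:330],None,fx=5.5,fy=4.7,interpolation=cv2.INTER_CUBIC))
s=snapshot("side");np.savez("s6.npz",**s);cv2.imwrite("pics/s6.png",cv2.resize(s["image"][160:240,210:320],None,fx=7,fy=7,interpolation=cv2.INTER_CUBIC))
E
```

```text
t: 6.7
tcp_pos: [0.5289, -0.0428, 0.1191]
tool_rot: [0.707, 0.028, -0.706, 0.028]
force: [1.3, -0.6, 0.2]
finger_gap: -0.002
t: 6.8
tcp_pos: [0.5331, -0.0438, 0.1233]
tool_rot: [0.711, 0.027, -0.702, 0.03]
force: [1.4, 0.2, 0.4]
finger_gap: 0.002
t 6.8 tcp [ 0.5331 -0.0438  0.1233] F [1.41 0.24 0.41] gap 0.002 q [-0.29  0.56  1.77  0.    0.8   1.2 ]
tool axes x [ 0.014 -0.004 -1.   ] y [ 0.079 -0.997  0.005] z [-0.997 -0.08  -0.013] z yaw -3.062
shift in tool axes [ 0.0446 -0.0056 -0.0991]
```

View pics/s6.png

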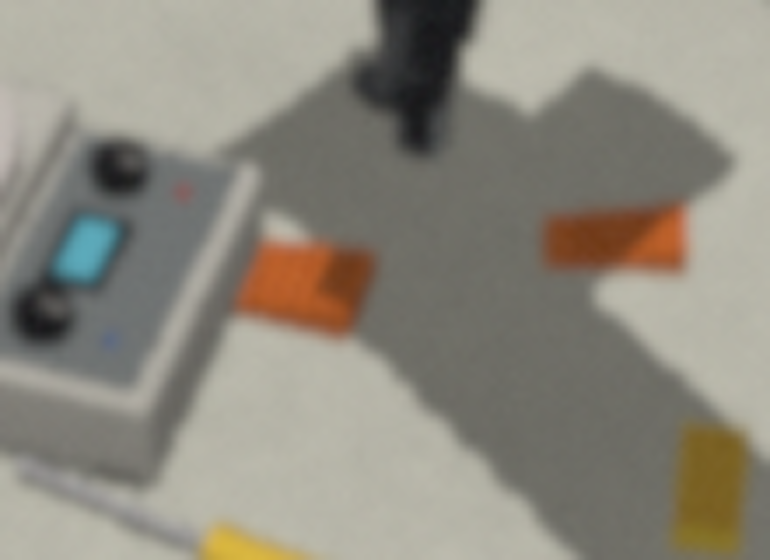

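View pics/t6.png

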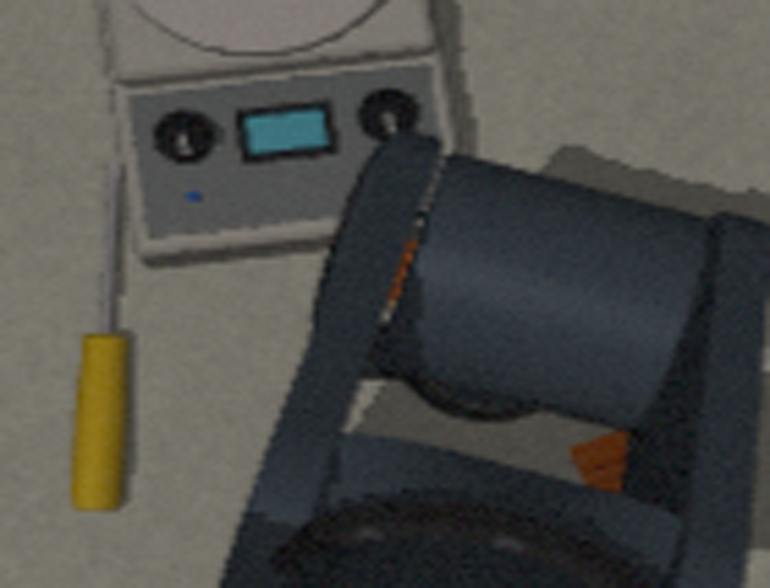

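```bash
python3 - <<'E'
from h import *
s=dict(np.load("s6.npz"))
S=lambda L:[(210+(u+.5)/7-.5,160+(v+.5)/7-.5) for u,v in L]
p=onz(s,S([(377,249),(353,322)]),.02);m=p.mean(0);d=(p[1]-p[0])[:2];print(p,m,np.hypot(*d))
n=d/np.hypot(*d);a=np.array([n[1],-n[0]])
q=onz(s,S([(238,311),(350,337)]),0);e=q[0]-q[1];print("yaw back",np.arctan2(a[1],a[0]),"yaw side",np.arctan2(e[1],e[0]),q)
for y in(.08,.13,np.arctan2(a[1],a[0])):
  A=np.array([np.cos(y),np.sin(y)]);N=np.array([-A[1],A[0]]);f=np.array([.633,-.0305])-m[:2];print("foot in wedge",y,f@A-.045,f@N)
E
```

```text
[[ 0.56209513 -0.06522949  0.02      ]
 [ 0.55242043 -0.01784599  0.02      ]] [ 0.55725778 -0.04153774  0.02      ] 0.048361099783802125
yaw back 0.20141031462985592 yaw side 0.1521874596229044 [[ 6.12550686e-01 -1.61542554e-02  1.11022302e-16]
 [ 5.57005260e-01 -2.46734455e-02  1.11022302e-16]]
foot in wedge 0.08 0.031382051265536115 0.004949517123929879
foot in wedge 0.13 0.03153396634510086 0.0011258200469124516
foot in wedge 0.20141031462985592 0.03141923619098544 -0.0043377200552183305
```

```bash
python3 -m crank '[[0,0,-0.001,-0.025,0],[0,0,-0.001,-0.025,0],[0,0,-0.001,-0.025,0],[0,0.005,-0.001,-0.018,0],[0,0.01,0,-0.005,0]]'; python3 -m crank '[[0,0,0,0,0]]';python3 go.py 0.633 -0.0305 0.07
```

```text
t: 7.4
tcp_pos: [0.6279, -0.0307, 0.1019]
tool_rot: [0.707, 0.028, -0.706, 0.028]
force: [0.7, -0.1, 0.1]
finger_gap: -0.001
t: 7.5
tcp_pos: [0.624, -0.0303, 0.1]
tool_rot: [-0.705, -0.029, 0.708, -0.028]
force: [-0.8, 0.2, -0.5]
finger_gap: -0.0
t 7.5 tcp [ 0.624  -0.0303  0.1   ] F [-0.78  0.2  -0.53] gap -0.0 q [-0.23  0.69  1.53 -0.    0.92  1.26]
tool axes x [-0.005  0.001 -1.   ] y [ 0.08  -0.997 -0.002] z [-0.997 -0.08   0.005] z yaw -3.0616
shift in tool axes [ 0.03    0.0009 -0.0091]
```

```bash
python3 -m crank '[[0,0.01,0.001,-0.008,0],[0,0.01,0,0,0],[0,0.006,0,0,0],[0,0,0,0,0],[0,0,0,0,0]]';python3 go.py 0.633 -0.0305 0.068;python3 - <<'E'
from h import *
s=snapshot("top");cv2.imwrite("pics/t7.png",cv2.resize(s["image"][60:245,170:330],None,fx=4,fy=3.2,interpolation=cv2.INTER_CUBIC))
s=snapshot("side");cv2.imwrite("pics/s7.png",cv2.resize(s["image"][140:220,190:300],None,fx=7,fy=7,interpolation=cv2.INTER_CUBIC))
E
```

```text
t: 8.0
tcp_pos: [0.6334, -0.0311, 0.0772]
tool_rot: [-0.706, -0.028, 0.707, -0.028]
force: [-0.2, -0.4, 0.1]
finger_gap: -0.001
t 8.0 tcp [ 0.6334 -0.0311  0.0772] F [-0.23 -0.4   0.12] gap -0.001 q [-0.23  0.73  1.52  0.    0.88  1.27]
tool axes x [-0.001  0.    -1.   ] y [ 0.08  -0.997 -0.   ] z [-0.997 -0.08   0.001] z yaw -3.062
shift in tool axes [ 0.0092 -0.0006  0.0004]
```

View pics/s7.png

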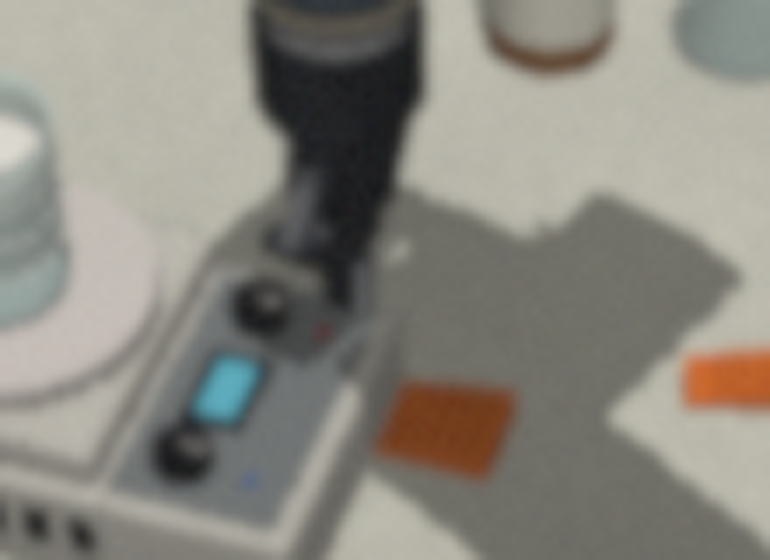

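Fingers hover over the front right deck corner (crop ~345,300), clear of the knob; wedge in place. Press down gently.

```bash
python3 -m crank '[[0,0.005,0,0,0],[0,0.003,0,0,0],[0,0,0,0,0]]';python3 -m crank '[[0,0.002,0,0,0],[0,0,0,0,0]]';python3 -m crank '[[0,0.001,0,0,0],[0,0,0,0,0]]';python3 -m crank '[[0,0.001,0,0,0],[0,0,0,0,0]]'
```

```text
t: 8.4
tcp_pos: [0.6334, -0.031, 0.0688]
tool_rot: [-0.706, -0.028, 0.707, -0.028]
force: [-0.1, 0.1, -0.0]
finger_gap: -0.0
t: 8.6
tcp_pos: [0.6337, -0.031, 0.0671]
tool_rot: [-0.706, -0.028, 0.707, -0.028]
force: [0.5, 0.3, 0.6]
finger_gap: 0.002
t: 8.8
tcp_pos: [0.6338, -0.0311, 0.0663]
tool_rot: [-0.707, -0.028, 0.707, -0.028]
force: [0.6, 0.2, 0.1]
finger_gap: -0.001
t: 9.0
tcp_pos: [0.6339, -0.0311, 0.0661]
tool_rot: [0.707, 0.028, -0.706, 0.028]
force: [-2.0, 1.2, 3.4]
finger_gap: 0.003
```

```bash
python3 -m crank '[[0,0.001,0,0,0],[0,0,0,0,0]]';python3 -m crank '[[0,0.001,0,0,0],[0,0,0,0,0]]';python3 -m crank '[[0,0,0,0,0],[0,0,0,0,0]]'
```

```text
t: 9.2
tcp_pos: [0.6339, -0.0312, 0.0659]
tool_rot: [0.707, 0.028, -0.706, 0.028]
force: [-2.7, -0.2, 8.3]
finger_gap: -0.0
t: 9.4
tcp_pos: [0.6339, -0.0312, 0.0658]
tool_rot: [0.707, 0.028, -0.706, 0.028]
force: [-4.3, 0.4, 13.3]
finger_gap: -0.002
t: 9.6
tcp_pos: [0.6339, -0.0312, 0.0659]
tool_rot: [0.707, 0.028, -0.706, 0.028]
force: [-4.6, 1.3, 13.1]
finger_gap: -0.002
```

```bash
python3 -m crank '[[0,0,0,0,0],[0,0,0,0,0],[0,0,0,0,0],[0,0,0,0,0],[0,0,0,0,0]]';python3 - <<'E'
from h import *
s=snapshot("side");cv2.imwrite("pics/s8.png",cv2.resize(s["image"][140:220,190:300],None,fx=7,fy=7,interpolation=cv2.INTER_CUBIC))
E
```

```text
t: 10.1
tcp_pos: [0.6339, -0.0312, 0.0658]
tool_rot: [0.707, 0.028, -0.706, 0.028]
force: [-3.8, -1.1, 13.7]
finger_gap: 0.003
```

View pics/s8.png

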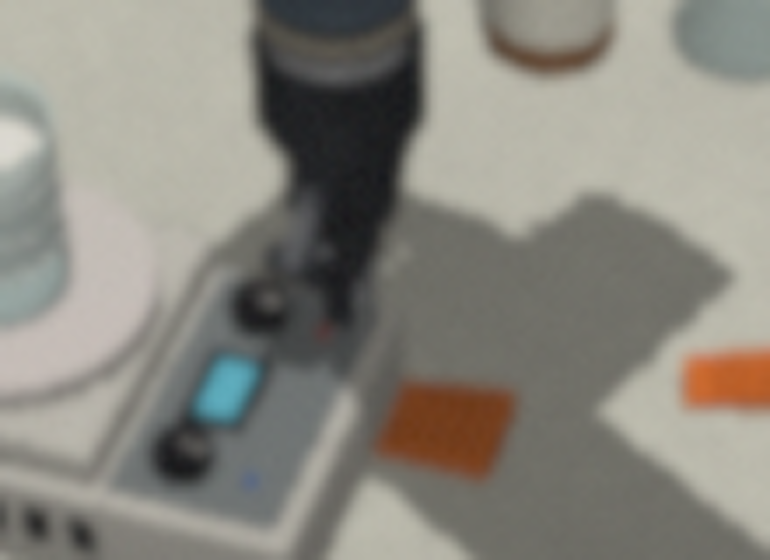

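Wedge and stirrer are unmoved between the pre-press and pressed pictures (wedge corners still at crop 378,455 / 515,390), and the press holds steady at 13–14 N.

```bash
python3 -c "
from station import manip
print(manip.sign_off())"; python3 go.py
```

```text
the job is handed in; nothing more can be done
None
the job is handed in; nothing more can be done
```

I pushed the larger orange wedge under the short foot until it was snug, then pressed on the deck corner above the foot. I handed the job in at about 10 s, still pressing; no verdict is reported.

- **Wedge:** The push force rose from about 1 N to 6.7 N over the last 1.5 mm. The foot's centre measured about 31 mm ahead of the wedge's centre and within about 5 mm of its centre line. The wedge's angle is less certain: the side image gave 0.15 to 0.20 rad, while the pushing fingers stood at 0.08 rad. The foot stays within the 20 mm limit either way.
- **Press:** The force held steady at 13–14 N downwards, with about 4 N of sideways force towards the back, well under the 12 N that slides the stirrer. The fingertips stayed at 65.8–65.9 mm, matching the 66 mm deck height, so the corner did not drop.
- **Surroundings:** Side pictures just before and during the press show no visible movement of the stirrer, wedge or beaker. I did not measure the stirrer's tilt directly, only the corner height. I did not measure the other things on the bench again, but nothing in the pictures suggests they were touched.

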